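Seat the bottle carrier in its locating fixture

TASK

Slide the bottle carrier with the green post along the bench to the locating fixture without lifting it: first push its long edge back against both steel dowels while it is still a few centimetres short of the red end stop, then slide it along the dowels until its short edge meets the end stop. Let go and leave it seated flat there, and leave the blue carrier and the white sample bottle where they stand.

Things in the scene. Friction and masses are not known exactly. Their poses are not given: they have to be found in the camera images.
- green_carrier_grip (a point): Carrier to seat: loose white plate 100 (its x) x 140 (its y) x 16 mm, 0.36-0.6 kg, flat on the bench, glides at 1-2 N. Green post, 24 mm square, edges parallel to the plate's, at its middle, 16 to 76 mm above the bench; amber bottles fixed at the corners (33, 53 mm from the post in x, y; 25 mm wide, 70 mm high over bench). Point: on the post's axis, 55 mm up; z up. Most finger room at +x, -x
- fixture: Fixed L of black aluminium. Origin: on the bench where a seated carrier's middle comes, its x along this x (either way round); z up. Two steel dowels, 16 mm thick, 32 high, at y -40 and +40 mm; near faces at x +50 mm, where the plate's long edge seats. Red end stop, 26 wide, 30 high, face at y +70 mm. 14 mm high bars behind them to x +99, y +112 mm. Open to -x and -y
- blue_carrier_grip (a point): A second, equal carrier whose post is blue; not wanted now, to be left alone. The point is on the post's axis, 55 mm above the bench
- sample_bottle_center (a point): White plastic sample bottle, 48 mm diameter, 95 mm high, standing loose on the bench; to be left alone. The point is its centre, half-way up
There are look-alikes about, which are no part of the job. There is more than one size of the fixture; the one meant has the size given above.

How it is judged:
By the outcome, as a careful person would: the job done as asked, in the order asked, and still so for the second after the job is handed in, with the robot touching nothing.
It also fails if it takes over 42 s, if anything falls off the work surface, if the arm or the gripper's body presses on something with over 40 N, if the wrist force passes 120 N, or if a joint passes its speed limit or range.

ROBOT

A 6-joint arm with a two-finger parallel gripper is mounted at the origin on the work surface. World frame = base frame: x ahead of the robot, y to its left, z up, the work surface at z = 0. Lengths are in mm, angles in rad, forces in N, time in s.
With the tool pointing down it reaches from about 275 to 775 mm from the base axis. Payload 14.6 kg.
Tool frame: the origin (TCP) lies at the very end of the fingers, on their centre line; the grasp point (between the pads) lies 19 mm behind it; z points along the fingers, y is the line along which they close (so a half turn about z gives the same grasp; the last joint's range is limited). The gripper opens to 85 mm and grips with 20 to 120 N. Pads are 22 mm wide; open, the fingers measure 114 mm over their backs; the gripper's body (76 mm by 85 mm) begins 54 mm behind the grasp point. The pads swing forward as they close: fully open they stand 13 mm farther back than shut.
Start: joints at [0.947, 0.263, -0.048, 1.259, 0, 1.415], TCP at [237.208, 468.359, 202.278] pointing down, gripper open.
Joint ranges: [-2.65, 2.65], [-0.89, 1.7], [-1.18, 1.37], [-2.13, 2.11], [-1.35, 1.29], [-3.14, 3.14]. Speed limits (rad/s): [1.89, 1.89, 2.57, 2.79, 3.14, 3.14].

INTERFACE

Orientations are given as a rotation vector (axis times angle).
In Python, from bench import manip gives the robot as it stands. The module is installed in compiled form; this text tells all that it offers.
- The arm moves only by the tool send_rows, never from a script. Its argument "commands" is a list of rows, each an object of numbers: "tx", "ty", "tz": the shift along the tool's x, y, z in m; "wx", "wy", "wz": the turn, a rotation vector about the tool's x, y, z in rad. In form: [{"tx": .., "ty": .., "tz": .., "wx": .., "wy": .., "wz": ..}, ...]. A call has exactly 10 rows; each row shifts and turns the commanded pose from where the row before left it, along the tool's axes as they then stand; what a row does not reach is not made up. A row lasts 1/10 s, in which the tool goes at most 50 mm and 8.59 degrees, less where a joint would pass 70% of its speed; a pose out of reach is approached as far as the arm can. A call is refused whole if a number of a shift passes 0.05 or a number of a turn 0.15, either way. A call with a gripper value outside its range is refused whole. "fingers" is the opening in per cent of the stroke, from 0 (shut) to 100 (fully open), set as the call begins (left out, the last holds). The fingers move at their own pace and stop on an object; "force" is the grip in N (left out, the last holds). Time passes only in rows, so rows that do not move let the fingers close, or fill a call up. It gives the time, the measured TCP pose, the force, the opening and the grip force at its end, in the units of the state.
- manip.get_obs(): the state, without advancing time (a new reading comes with each control period).
- manip.get_image(name): name is "scene" or "top" or "wrist"; returns the picture (480x640x3 uint8, red, green, blue); there is no depth.
- manip.camera_info(name): a dict with "fx", "fy", "cx", "cy" (pixels), "D" ([k1, k2, p1, p2, k3] as OpenCV has them; the pictures are not rectified), "rvec" (rotation vector, rad) and "tvec" (3), from world to camera coordinates, as OpenCV has them; the wrist camera has in their place "mount" (4x4, takes a point from camera to tool coordinates, whose origin is the TCP and whose axes are the flange's). Camera axes: x right, y down, z forward; pixel columns grow to the right and rows downward; lengths in mm; the calibration is good to about 2 mm. A picture is of the moment at which its call begins: read the wrist's pose just before it. camera_info takes no time and is no camera call.
- manip.hand_in(): hands the job in; it is judged then, once.
The state is a dict: "time": time; "q": joint angles; "qd": joint speeds; "joint_efforts": joint torques, N m; "tool_pos": TCP position; "tcp_rot": TCP orientation; "contact_force": force on the tool from outside, world axes, zero at the start; "moment": the same for the moment, N m; "opening": finger opening in mm; "grasp_force": force on a finger pad.
Only numpy, scipy, OpenCV 4.12 (cv2) and the standard library are available. Lean on these libraries where they do the work, as an engineer would, in place of code of your own. Each camera call takes 0.05 s, during which the arm holds its last target. There are 200 camera calls.

## Working session

There is one attempt and no reset: what is moved stays moved. The work goes in short steps, Python scripts to look and compute and a tool call to move; the robot and the scene stay as the last step left them, time stands still between calls to the robot, and variables do not carry over. Pictures are saved under pics/ and viewed, at most 13 in all, crops included, and the job is handed in when it is done.

Besides the shell and the picture viewer there is one more tool, called after "Emit:" as a command line: name --argument value ..., lists and objects as JSON in quotes. send_rows: Moves the arm, as the interface text tells. Its arguments: {"type":"object","properties":{"commands":{"type":"array","items":{"type":"object","properties":{"tx":{"type":"number"},"ty":{"type":"number"},"tz":{"type":"number"},"wx":{"type":"number"},"wy":{"type":"number"},"wz":{"type":"number"}}}},"fingers":{"type":"number"},"force":{"type":"number"}},"required":["commands"]}

```bash
mkdir -p pics
cat > h.py <<'E'
import numpy as np, cv2
from bench import manip
from scipy.spatial.transform import Rotation as R
def ray(name,px,obs=None):
    c=manip.camera_info(name);K=np.array([[c['fx'],0,c['cx']],[0,c['fy'],c['cy']],[0,0,1.]])
    u=cv2.undistortPoints(np.array(px,float).reshape(-1,1,2),K,np.array(c['D'],float)).reshape(-1,2)
    d=np.c_[u,np.ones(len(u))]
    if name=='wrist':
        M=np.array(c['mount']);T=np.eye(4);T[:3,:3]=R.from_rotvec(obs['tcp_rot']).as_matrix();T[:3,3]=obs['tool_pos']
        W=T@M;return W[:3,3],d@W[:3,:3].T
    Rm=cv2.Rodrigues(np.array(c['rvec'],float))[0];return -Rm.T@np.array(c['tvec'],float).ravel(),d@Rm
def plane(name,px,z,obs=None):
    o,d=ray(name,px,obs);return o+d*((z-o[2])/d[:,2:3])
def snap(name,f):
    o=manip.get_obs();im=manip.get_image(name);cv2.imwrite('pics/'+f,im[:,:,::-1]);return o,im
E
python3 - <<'E'
from h import *
for n in('top','scene'):
    snap(n,n+'1.png');print(manip.camera_info(n))
o=manip.get_obs();print(o['tool_pos'],o['tcp_rot'],o['time'],o['opening'],manip.camera_info('wrist'))
E
```

```text
{'fx': 528.7141113168535, 'fy': 528.7141113168535, 'cx': 330.51251433358294, 'cy': 243.06255727788331, 'D': array([-0.09488298,  0.        ,  0.        ,  0.        ,  0.        ]), 'rvec': array([ 2.16708142, -2.17399883,  0.1122746 ]), 'tvec': array([ -96.87674219,  505.23060605, 1307.45392154])}
{'fx': 516.1892001779231, 'fy': 516.1892001779231, 'cx': 326.29027316392785, 'cy': 240.90110483192944, 'D': array([-0.11080653,  0.        ,  0.        ,  0.        ,  0.        ]), 'rvec': array([ 0.90451847,  2.38641676, -1.16995498]), 'tvec': array([ 436.09633929, -112.00899181, 1535.55822173])}
[237.03577342 468.13308187 201.88906163] [-7.29560217e-01 -3.05533854e+00  1.36129996e-03] 0.1 85.66721637619489 {'fx': 383.6686668002812, 'fy': 383.6686668002812, 'cx': 319.53815902882855, 'cy': 233.73025533919883, 'D': array([-0.0789652,  0.       ,  0.       ,  0.       ,  0.       ]), 'mount': array([[ 5.33688035e-04, -9.54380143e-01, -2.98593802e-01,
         7.63065758e+01],
       [ 9.99999658e-01,  3.20924000e-04,  7.61584328e-04,
        -9.11806875e-02],
       [-6.31015042e-04, -2.98594106e-01,  9.54379988e-01,
        -1.70319221e+02],
       [ 0.00000000e+00,  0.00000000e+00,  0.00000000e+00,
         1.00000000e+00]])}
```

View pics/top1.png

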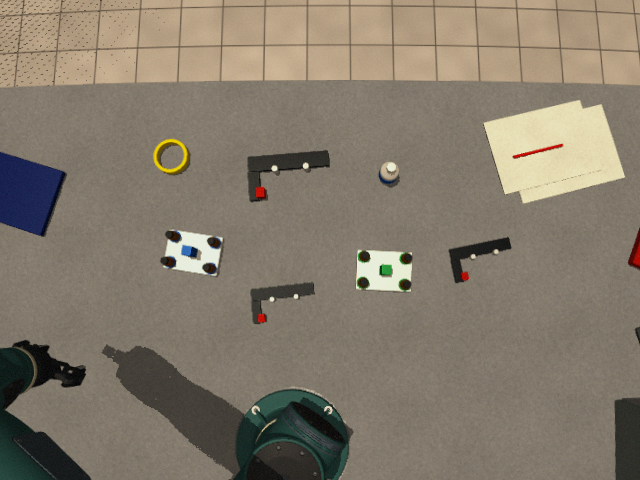

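View pics/scene1.png

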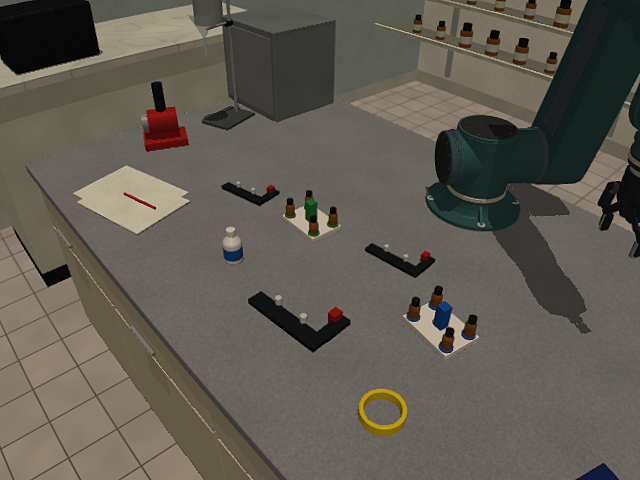

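The top view shows three fixtures. The one whose dowels are farthest apart, at (275,169) and (306,166), has its stop at (261,193). The green carrier is at (385,271), the blue carrier at (190,253), the sample bottle at (389,172). Next I measure them.

Run:
```python
from h import *
im=cv2.imread('pics/top1.png');hsv=cv2.cvtColor(im,cv2.COLOR_BGR2HSV)
def blobs(m,x0,y0,x1,y1,mn=4):
    k=np.zeros_like(m);k[y0:y1,x0:x1]=m[y0:y1,x0:x1]
    n,l,s,c=cv2.connectedComponentsWithStats(k);
    return [(c[i],s[i],cv2.minAreaRect(np.argwhere(l==i)[:,::-1].astype(np.float32))) for i in range(1,n) if s[i,4]>=mn]
g=cv2.inRange(hsv,(50,120,80),(75,255,255)); b=cv2.inRange(hsv,(100,120,80),(125,255,255)); r=cv2.inRange(hsv,(0,150,100),(8,255,255))|cv2.inRange(hsv,(172,150,100),(180,255,255)); w=cv2.inRange(hsv,(0,0,150),(180,60,255))
for nm,m,box,z in[('green',g,(340,235,430,305),76),('blue',b,(150,220,235,285),76),('red',r,(240,140,340,210),30),('dow',w,(240,140,340,210),32),('dow2',w,(240,270,330,330),32),('dow3',w,(440,230,520,290),32),('plate',w|0,(345,240,425,300),16),('bplate',w,(150,220,235,285),16),('bottle',w,(370,150,410,190),95)]:
    for c,s,ra in blobs(m,*box):
        P=plane('top',[ra[0]],z)[0]; C=plane('top',[c],z)[0]; B=plane('top',cv2.boxPoints(ra),z)
        e=B[1]-B[0];f=B[2]-B[1];print(nm,s[4],'cen',C[:2].round(1),'rect',P[:2].round(1),'sides',np.hypot(*e[:2]).round(1),np.hypot(*f[:2]).round(1),'ang',np.degrees(np.arctan2(e[1],e[0])).round(1))
cv2.imwrite('pics/crop.png',cv2.resize(im[130:310,230:430],None,fx=3,fy=3,interpolation=cv2.INTER_CUBIC))
```

```text
green 15 cen [ 465.  -168.2] rect [ 465.4 -168.9] sides 9.2 23.0 ang -71.7
green 13 cen [ 459.3 -269.6] rect [ 460.8 -270.1] sides 7.9 22.3 ang -77.7
green 92 cen [ 435.2 -232.5] rect [ 435.2 -233.5] sides 21.8 21.8 ang -90.2
green 4 cen [ 417.3 -175.3] rect [ 417.3 -175.3] sides 0.0 7.2 ang 0.0
green 14 cen [ 402.5 -164.6] rect [ 403.2 -165. ] sides 8.4 22.2 ang -77.7
green 16 cen [ 400.8 -268.1] rect [ 401.  -269.1] sides 25.1 12.8 ang -12.2
blue 8 cen [527.6 276.9] rect [527.8 277. ] sides 2.7 12.6 ang -32.9
blue 4 cen [510.6 175.2] rect [511.2 175.2] sides 1.7 7.0 ang -44.6
blue 85 cen [483.1 253.6] rect [482.7 252.8] sides 22.3 22.0 ang -90.2
blue 4 cen [491.7 189. ] rect [491.6 189.2] sides 1.5 7.8 ang -17.5
blue 5 cen [465.9 286.9] rect [466.1 286.9] sides 2.2 7.8 ang -25.7
blue 6 cen [450.4 188.6] rect [450.6 189. ] sides 2.2 11.0 ang -25.9
red 90 cen [636.8  81. ] rect [636.7  80.8] sides 22.8 25.8 ang -83.9
dow 29 cen [703.7 -34.7] rect [703.5 -35.3] sides 12.8 13.1 ang -90.2
dow 26 cen [697.4  45.5] rect [697.4  46.5] sides 12.8 10.5 ang -90.3
dow2 19 cen [371.9 -11.1] rec
[... 296 characters left out ...]
 436.4 -232.7] sides 101.6 140.3 ang -3.2
plate 7 cen [ 480.6 -300.8] rect [ 479.9 -300.4] sides 5.1 5.1 ang -90.2
plate 9 cen [ 385.3 -295.4] rect [ 386.2 -295. ] sides 7.6 5.0 ang -90.3
bplate 7 cen [542.  309.4] rect [542.2 309.6] sides 7.8 2.6 ang -90.3
bplate 1375 cen [483.6 254. ] rect [484.  254.5] sides 102.4 142.3 ang -7.7
bplate 20 cen [519.8 183.9] rect [521.7 184.1] sides 9.0 18.4 ang -44.6
bplate 9 cen [446.4 324.5] rect [446.3 324.2] sides 4.0 10.8 ang -17.4
bplate 12 cen [427.5 197.7] rect [427.1 198. ] sides 13.0 4.9 ang -76.1
bottle 20 cen [ 682.9 -226.2] rect [ 683.4 -225.9] sides 21.1 8.1 ang -11.9
bottle 81 cen [ 685.7 -245.6] rect [ 684.7 -246.2] sides 22.4 24.4 ang -1.0
```

View pics/crop.png

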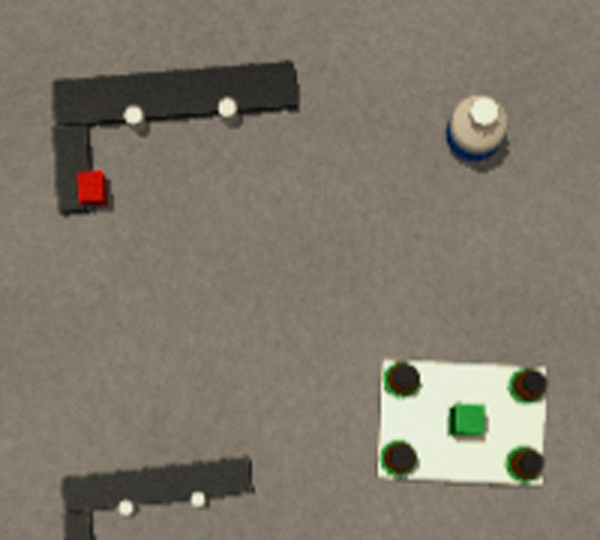

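Emit:
send_rows --commands '[{"wz": 0.116},{"wz": 0.116},{"wz": 0.116},{"wz": 0.116},{"wz": 0.116},{"wz": 0.116},{"wz": 0.116},{"wz": 0.116},{"wz": 0.116},{"wz": 0.116}]' --fingers 100 --force 25

```text
invalid input
```

Emit:
send_rows --commands '[{"tx": -0.0344,"ty": 0.0119},{"tx": -0.0344,"ty": 0.0119},{"tx": -0.0344,"ty": 0.0119},{"tx": -0.0344,"ty": 0.0119},{"tx": -0.0344,"ty": 0.0119},{"tx": -0.0344,"ty": 0.0119},{"tx": -0.0344,"ty": 0.0119},{"tx": -0.0344,"ty": 0.0119},{"tx": -0.0344,"ty": 0.0119},{"tx": -0.0344,"ty": 0.0119}]'

```text
invalid input
```

Emit:
send_rows --commands '[{"tx": -0.0344,"ty": 0.0119},{"tx": -0.0344,"ty": 0.0119},{"tx": -0.0344,"ty": 0.0119},{"tx": -0.0344,"ty": 0.0119},{"tx": -0.0344,"ty": 0.0119},{"tx": -0.0344,"ty": 0.0119},{"tx": -0.0344,"ty": 0.0119},{"tx": -0.0344,"ty": 0.0119},{"tx": -0.0344,"ty": 0.0119},{"tx": -0.0344,"ty": 0.0119}]'

```text
invalid input
```

Emit:
send_rows --commands '[{"tx": 0,"ty": 0,"tz": 0,"wx": 0,"wy": 0,"wz": 0.116},{"tx": 0,"ty": 0,"tz": 0,"wx": 0,"wy": 0,"wz": 0.116},{"tx": 0,"ty": 0,"tz": 0,"wx": 0,"wy": 0,"wz": 0.116},{"tx": 0,"ty": 0,"tz": 0,"wx": 0,"wy": 0,"wz": 0.116},{"tx": 0,"ty": 0,"tz": 0,"wx": 0,"wy": 0,"wz": 0.116},{"tx": 0,"ty": 0,"tz": 0,"wx": 0,"wy": 0,"wz": 0.116},{"tx": 0,"ty": 0,"tz": 0,"wx": 0,"wy": 0,"wz": 0.116},{"tx": 0,"ty": 0,"tz": 0,"wx": 0,"wy": 0,"wz": 0.116},{"tx": 0,"ty": 0,"tz": 0,"wx": 0,"wy": 0,"wz": 0.116},{"tx": 0,"ty": 0,"tz": 0,"wx": 0,"wy": 0,"wz": 0.116}]' --fingers 100 --force 25

```text
time: 1.1
tool_pos: [237.1, 468.2, 202.0]
tcp_rot: [2.29, 2.151, -0.001]
contact_force: [0.7, -0.2, -0.7]
opening: 85.4
grasp_force: 0.0
```

Emit:
send_rows --commands '[{"tx": -0.0344,"ty": 0.0119,"tz": 0,"wx": 0,"wy": 0,"wz": 0},{"tx": -0.0344,"ty": 0.0119,"tz": 0,"wx": 0,"wy": 0,"wz": 0},{"tx": -0.0344,"ty": 0.0119,"tz": 0,"wx": 0,"wy": 0,"wz": 0},{"tx": -0.0344,"ty": 0.0119,"tz": 0,"wx": 0,"wy": 0,"wz": 0},{"tx": -0.0344,"ty": 0.0119,"tz": 0,"wx": 0,"wy": 0,"wz": 0},{"tx": -0.0344,"ty": 0.0119,"tz": 0,"wx": 0,"wy": 0,"wz": 0},{"tx": -0.0344,"ty": 0.0119,"tz": 0,"wx": 0,"wy": 0,"wz": 0},{"tx": -0.0344,"ty": 0.0119,"tz": 0,"wx": 0,"wy": 0,"wz": 0},{"tx": -0.0344,"ty": 0.0119,"tz": 0,"wx": 0,"wy": 0,"wz": 0},{"tx": -0.0344,"ty": 0.0119,"tz": 0,"wx": 0,"wy": 0,"wz": 0}]'

```text
time: 2.1
tool_pos: [336.0, 116.6, 202.2]
tcp_rot: [-2.285, -2.156, 0.0]
contact_force: [0.3, 0.2, 0.5]
opening: 85.5
grasp_force: 0.0
```

Emit:
send_rows --commands '[{"tx": -0.0344,"ty": 0.0119,"tz": 0,"wx": 0,"wy": 0,"wz": 0},{"tx": -0.0344,"ty": 0.0119,"tz": 0,"wx": 0,"wy": 0,"wz": 0},{"tx": -0.0344,"ty": 0.0119,"tz": 0,"wx": 0,"wy": 0,"wz": 0},{"tx": -0.0344,"ty": 0.0119,"tz": 0,"wx": 0,"wy": 0,"wz": 0},{"tx": -0.0344,"ty": 0.0119,"tz": 0,"wx": 0,"wy": 0,"wz": 0},{"tx": -0.0344,"ty": 0.0119,"tz": 0,"wx": 0,"wy": 0,"wz": 0},{"tx": -0.0344,"ty": 0.0119,"tz": 0,"wx": 0,"wy": 0,"wz": 0},{"tx": -0.0344,"ty": 0.0119,"tz": 0,"wx": 0,"wy": 0,"wz": 0},{"tx": -0.0344,"ty": 0.0119,"tz": 0,"wx": 0,"wy": 0,"wz": 0},{"tx": -0.0144,"ty": 0.0119,"tz": 0,"wx": 0,"wy": 0,"wz": 0}]'

```text
time: 3.1
tool_pos: [436.2, -214.9, 201.8]
tcp_rot: [-2.287, -2.154, 0.001]
contact_force: [0.2, 0.4, 1.4]
opening: 85.2
grasp_force: 0.0
```

```bash
cat > car.py <<'E'
from h import *
def carrier(f):
    o,im=snap('wrist',f);o2=manip.get_obs()
    hsv=cv2.cvtColor(im,cv2.COLOR_RGB2HSV)
    def big(m):
        n,l,s,c=cv2.connectedComponentsWithStats(m);i=1+s[1:,4].argmax();return (l==i).astype(np.uint8)
    g=big(cv2.inRange(hsv,(50,120,60),(75,255,255)));w=big(cv2.inRange(hsv,(0,0,150),(180,60,255)))
    ra=cv2.minAreaRect(np.argwhere(g)[:,::-1].astype(np.float32));print('greenbox px',ra)
    cs=max(cv2.findContours(w,cv2.RETR_EXTERNAL,cv2.CHAIN_APPROX_NONE)[0],key=cv2.contourArea)
    P=plane('wrist',cs.reshape(-1,2),16,o2)[:,:2].astype(np.float32)
    r=cv2.minAreaRect(P);print('plate world',r)
    G=plane('wrist',np.argwhere(g)[:,::-1],76,o2)[:,:2].astype(np.float32);print('green@76 mean',G.mean(0),cv2.minAreaRect(G))
    print('t',o2['time'],'tcp',o2['tool_pos'],'tooly ang',np.degrees(np.arctan2(*R.from_rotvec(o2['tcp_rot']).as_matrix()[[1,0],1])),'F',o2['contact_force'])
E
python3 -c "
from car import *
carrier('w1.png')"
```

```text
greenbox px ((322.0, 230.0), (18.0, 26.0), 90.0)
plate world ((442.8696594238281, -210.4796600341797), (184.16384887695312, 120.75146484375), 77.88090515136719)
green@76 mean [ 439.3083  -228.66786] ((438.8616027832031, -229.10076904296875), (15.145692825317383, 21.04339599609375), 86.57379913330078)
t 3.15 tcp [ 437.57644597 -215.90545264  201.51310136] tooly ang -3.4580417917190434 F [-1.07506005 -1.46565507 -1.56783965]
```

View pics/w1.png

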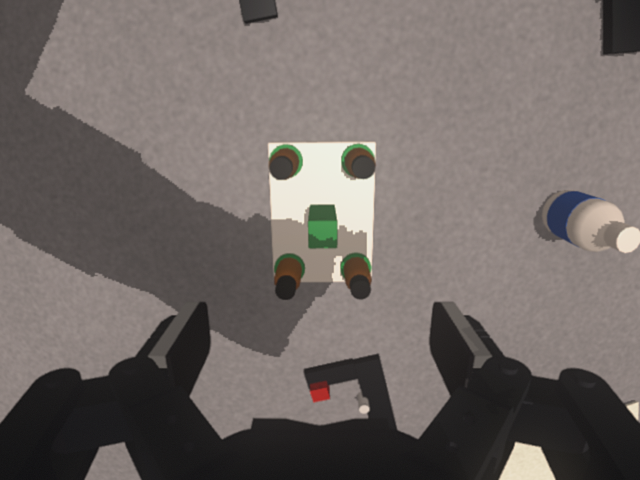

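The wrist view shows the carrier squarely under the camera. Plate corners are at (268,142), (376,142), (373,282) and (273,282), and the post top face spans about (308–337, 219–247).

Run:
```python
from h import *
o=manip.get_obs()
P=plane('wrist',[(268,142),(376,142),(373.5,282),(272.5,282)],16,o)[:,:2];print(P,P.mean(0))
for a,b in((0,3),(1,2)):d=P[a]-P[b];print(np.hypot(*d),'yaw',np.degrees(np.arctan2(-d[0],d[1])))
for a,b in((1,0),(2,3)):d=P[a]-P[b];print(np.hypot(*d),'yaw',np.degrees(np.arctan2(d[1],d[0])))
print(plane('wrist',[(322.5,233.5)],76,o),o['tool_pos'],np.degrees(np.arctan2(*R.from_rotvec(o['tcp_rot']).as_matrix()[[1,0],1])))
```

```text
[[ 393.99976288 -160.76842004]
 [ 492.0285083  -166.6158972 ]
 [ 487.12270163 -305.27467648]
 [ 384.87083949 -299.12822789]] [ 439.50545308 -232.9468054 ]
138.66064211165272 yaw -3.7748806434389652
138.74553690470628 yaw -2.0263038728014413
98.20299343139692 yaw -3.413684750637922
102.43642975689563 yaw -3.439960024519676
[[ 439.06633209 -232.01605488   76.        ]] [ 437.57644597 -215.90545264  201.51310136] -3.4580417917190434
```

Emit:
send_rows --commands '[{"tx": -0.006,"ty": 0,"tz": 0.01,"wx": 0,"wy": 0,"wz": 0},{"tx": -0.0056,"ty": 0.0005,"tz": 0.016,"wx": 0,"wy": 0,"wz": 0},{"tx": -0.005,"ty": 0.0005,"tz": 0.02,"wx": 0,"wy": 0,"wz": 0},{"tx": 0,"ty": 0,"tz": 0.024,"wx": 0,"wy": 0,"wz": 0},{"tx": 0,"ty": 0,"tz": 0.024,"wx": 0,"wy": 0,"wz": 0},{"tx": 0,"ty": 0,"tz": 0.024,"wx": 0,"wy": 0,"wz": 0},{"tx": 0,"ty": 0,"tz": 0.022,"wx": 0,"wy": 0,"wz": 0},{"tx": 0,"ty": 0,"tz": 0.016,"wx": 0,"wy": 0,"wz": 0},{"tx": 0,"ty": 0,"tz": 0.009,"wx": 0,"wy": 0,"wz": 0},{"tx": 0,"ty": 0,"tz": 0,"wx": 0,"wy": 0,"wz": 0}]'

```text
time: 4.15
tool_pos: [435.2, -228.0, 36.3]
tcp_rot: [-2.283, -2.155, 0.001]
contact_force: [-0.1, 0.0, 1.1]
opening: 84.7
grasp_force: 0.0
```

Emit:
send_rows --commands '[{"tx": 0,"ty": 0,"tz": 0,"wx": 0,"wy": 0,"wz": 0},{"tx": 0,"ty": 0,"tz": 0,"wx": 0,"wy": 0,"wz": 0},{"tx": 0,"ty": 0,"tz": 0,"wx": 0,"wy": 0,"wz": 0},{"tx": 0,"ty": 0,"tz": 0,"wx": 0,"wy": 0,"wz": 0},{"tx": 0,"ty": 0,"tz": 0,"wx": 0,"wy": 0,"wz": 0},{"tx": 0,"ty": 0,"tz": 0,"wx": 0,"wy": 0,"wz": 0},{"tx": 0,"ty": 0,"tz": 0,"wx": 0,"wy": 0,"wz": 0},{"tx": 0,"ty": 0,"tz": 0,"wx": 0,"wy": 0,"wz": 0},{"tx": 0,"ty": 0,"tz": 0,"wx": 0,"wy": 0,"wz": 0},{"tx": 0,"ty": 0,"tz": 0,"wx": 0,"wy": 0,"wz": 0}]' --fingers 0 --force 25

```text
time: 5.15
tool_pos: [436.3, -229.1, 37.7]
tcp_rot: [2.284, 2.156, 0.0]
contact_force: [-1.1, 0.0, 5.8]
opening: 23.4
grasp_force: 26.7
```

```bash
python3 -c "
from h import *
o,_=snap('wrist','w2.png');print(o['time'],o['tool_pos'],o['opening'],o['grasp_force'],o['contact_force'],np.degrees(np.arctan2(*R.from_rotvec(o['tcp_rot']).as_matrix()[[1,0],1])))"
```

```text
5.15 [ 436.34373421 -229.14074746   37.74197463] 23.351079829318866 26.718999445438385 [-1.09490051  0.04412097  5.77989928] -3.3238163024282317
```

View pics/w2.png

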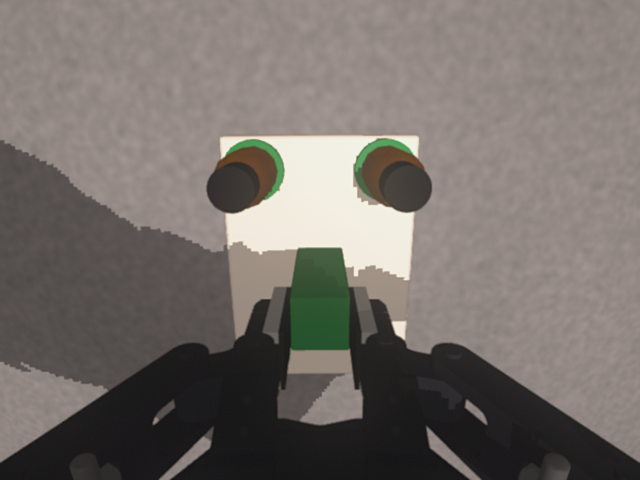

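Emit:
send_rows --commands '[{"tx": 0.004,"ty": 0.0036,"tz": 0,"wx": 0,"wy": 0,"wz": 0},{"tx": 0.008,"ty": 0.0071,"tz": 0,"wx": 0,"wy": 0,"wz": 0},{"tx": 0.0112,"ty": 0.0099,"tz": 0,"wx": 0,"wy": 0,"wz": 0},{"tx": 0.0112,"ty": 0.0099,"tz": 0,"wx": 0,"wy": 0,"wz": 0},{"tx": 0.0112,"ty": 0.0099,"tz": 0,"wx": 0,"wy": 0,"wz": 0},{"tx": 0.0112,"ty": 0.0099,"tz": 0,"wx": 0,"wy": 0,"wz": 0},{"tx": 0.0112,"ty": 0.0099,"tz": 0,"wx": 0,"wy": 0,"wz": 0},{"tx": 0.0112,"ty": 0.0099,"tz": 0,"wx": 0,"wy": 0,"wz": 0},{"tx": 0.0112,"ty": 0.0099,"tz": 0,"wx": 0,"wy": 0,"wz": 0},{"tx": 0.0112,"ty": 0.0099,"tz": 0,"wx": 0,"wy": 0,"wz": 0}]'

```text
time: 6.2
tool_pos: [532.4, -132.6, 37.8]
tcp_rot: [2.284, 2.155, -0.001]
contact_force: [-2.7, -3.4, 6.9]
opening: 23.0
grasp_force: 26.8
```

Emit:
send_rows --commands '[{"tx": 0.0112,"ty": 0.0099,"tz": 0,"wx": 0,"wy": 0,"wz": 0},{"tx": 0.0112,"ty": 0.0099,"tz": 0,"wx": 0,"wy": 0,"wz": 0},{"tx": 0.0112,"ty": 0.0099,"tz": 0,"wx": 0,"wy": 0,"wz": 0},{"tx": 0.0112,"ty": 0.0099,"tz": 0,"wx": 0,"wy": 0,"wz": 0},{"tx": 0.0112,"ty": 0.0099,"tz": 0,"wx": 0,"wy": 0,"wz": 0},{"tx": 0.0112,"ty": 0.0099,"tz": 0,"wx": 0,"wy": 0,"wz": 0},{"tx": 0.0112,"ty": 0.0099,"tz": 0,"wx": 0,"wy": 0,"wz": 0},{"tx": 0.0112,"ty": 0.0099,"tz": 0,"wx": 0,"wy": 0,"wz": 0},{"tx": 0.007,"ty": 0.0062,"tz": 0,"wx": 0,"wy": 0,"wz": 0},{"tx": 0.004,"ty": 0.0036,"tz": 0,"wx": 0,"wy": 0,"wz": 0}]'

```text
time: 7.2
tool_pos: [627.1, -37.1, 37.8]
tcp_rot: [2.284, 2.156, -0.0]
contact_force: [-3.0, -4.2, 8.0]
opening: 23.3
grasp_force: 26.9
```

Emit:
send_rows --commands '[{"tx": 0,"ty": 0,"tz": 0,"wx": 0,"wy": 0,"wz": -0.017},{"tx": 0,"ty": 0,"tz": 0,"wx": 0,"wy": 0,"wz": -0.017},{"tx": 0,"ty": 0,"tz": 0,"wx": 0,"wy": 0,"wz": -0.017},{"tx": 0,"ty": 0,"tz": 0,"wx": 0,"wy": 0,"wz": -0.017},{"tx": 0,"ty": 0,"tz": 0,"wx": 0,"wy": 0,"wz": -0.017},{"tx": 0,"ty": 0,"tz": 0,"wx": 0,"wy": 0,"wz": -0.017},{"tx": 0,"ty": 0,"tz": 0,"wx": 0,"wy": 0,"wz": -0.017},{"tx": 0,"ty": 0,"tz": 0,"wx": 0,"wy": 0,"wz": -0.017},{"tx": 0,"ty": 0,"tz": 0,"wx": 0,"wy": 0,"wz": 0},{"tx": 0,"ty": 0,"tz": 0,"wx": 0,"wy": 0,"wz": 0}]'

```text
time: 8.2
tool_pos: [626.9, -37.3, 37.8]
tcp_rot: [2.132, 2.306, 0.001]
contact_force: [1.2, -0.1, 3.9]
opening: 23.5
grasp_force: 26.7
```

```bash
python3 -c "
from h import *
o,_=snap('wrist','w3.png');o2,t=snap('top','t3.png');print(o['time'],o['tool_pos'],o2['tool_pos'],o['opening'],o['contact_force'],o['tcp_rot'],np.degrees(np.arctan2(*R.from_rotvec(o['tcp_rot']).as_matrix()[[1,0],1])))"
```

```text
8.2 [626.94121914 -37.28426123  37.77445857] [626.89482337 -37.28328013  37.76536554] 23.45072429852166 [ 1.16184937 -0.06503674  3.92874613] [2.13249517e+00 2.30585558e+00 1.05682010e-03] 4.47363578341916
```

View pics/w3.png

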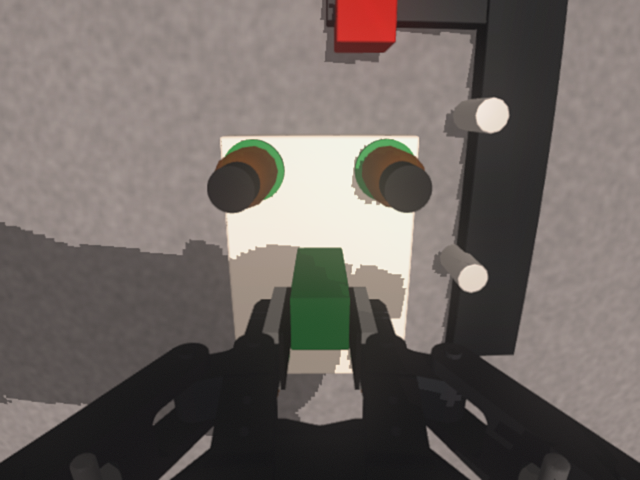

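Wrist view: dowel tops are at (492,115) and (470,277), and the red stop's front top edge runs (335,41)–(395,42). The plate's far corners are (220,137) and (419,137). Nothing is in contact yet.

Run:
```python
from h import *
o=manip.get_obs();Rm=R.from_rotvec(o['tcp_rot']).as_matrix();T=np.array(o['tool_pos'])
def tl(px,z): return ((plane('wrist',px,z,o)-T)@Rm)[:,:2].round(1)
im=cv2.imread('pics/w3.png');hsv=cv2.cvtColor(im,cv2.COLOR_BGR2HSV)
D=[(492,115),(471,277)]
for nm,p,z in(('dow',D,32),('red',[(335,41),(395,42)],30),('plate',[(220.5,136),(419,136),(405,335),(411,250)],16),('post',[(319.5,323)],76)):
    print(nm,'tool xy',tl(p,z).tolist(),'world',plane('wrist',p,z,o)[:,:2].round(1).tolist())
```

```text
dow tool xy [[77.1, 77.4], [-1.7, 76.7]] world [[698.1, 45.6], [703.5, -33.0]]
red tool xy [[107.1, 6.6], [106.9, 32.4]] world [[625.2, 70.0], [650.9, 71.8]]
plate tool xy [[66.5, -48.6], [66.5, 48.8], [-45.1, 49.5], [7.1, 48.9]] world [[573.4, 25.2], [670.5, 32.8], [679.8, -78.4], [675.2, -26.3]]
post tool xy [[-1.6, 0.0]] world [[627.0, -38.8]]
```

Emit:
send_rows --commands '[{"tx": 0,"ty": 0.003,"tz": 0,"wx": 0,"wy": 0,"wz": 0},{"tx": 0,"ty": 0.004,"tz": 0,"wx": 0,"wy": 0,"wz": 0},{"tx": 0,"ty": 0.004,"tz": 0,"wx": 0,"wy": 0,"wz": 0},{"tx": 0,"ty": 0.003,"tz": 0,"wx": 0,"wy": 0,"wz": 0},{"tx": 0,"ty": 0.001,"tz": 0,"wx": 0,"wy": 0,"wz": 0},{"tx": 0,"ty": 0.001,"tz": 0,"wx": 0,"wy": 0,"wz": 0},{"tx": 0,"ty": 0.001,"tz": 0,"wx": 0,"wy": 0,"wz": 0},{"tx": 0,"ty": 0.001,"tz": 0,"wx": 0,"wy": 0,"wz": 0},{"tx": 0,"ty": 0,"tz": 0,"wx": 0,"wy": 0,"wz": 0},{"tx": 0,"ty": 0,"tz": 0,"wx": 0,"wy": 0,"wz": 0}]' --force 20

```text
time: 9.3
tool_pos: [644.3, -35.8, 37.7]
tcp_rot: [2.133, 2.306, -0.0]
contact_force: [-3.5, -0.1, 7.9]
opening: 23.2
grasp_force: 27.0
```

Emit:
send_rows --commands '[{"tx": 0,"ty": 0.001,"tz": 0,"wx": 0,"wy": 0,"wz": 0},{"tx": 0,"ty": 0,"tz": 0,"wx": 0,"wy": 0,"wz": 0},{"tx": 0,"ty": 0.001,"tz": 0,"wx": 0,"wy": 0,"wz": 0},{"tx": 0,"ty": 0,"tz": 0,"wx": 0,"wy": 0,"wz": 0},{"tx": 0,"ty": 0,"tz": 0,"wx": 0,"wy": 0,"wz": 0},{"tx": 0,"ty": 0,"tz": 0,"wx": 0,"wy": 0,"wz": 0},{"tx": 0,"ty": 0,"tz": 0,"wx": 0,"wy": 0,"wz": 0},{"tx": 0,"ty": 0,"tz": 0,"wx": 0,"wy": 0,"wz": 0},{"tx": 0,"ty": 0,"tz": 0,"wx": 0,"wy": 0,"wz": 0},{"tx": 0,"ty": 0,"tz": 0,"wx": 0,"wy": 0,"wz": 0}]'

```text
time: 10.3
tool_pos: [646.3, -35.7, 37.8]
tcp_rot: [2.133, 2.306, -0.0]
contact_force: [-3.7, -1.1, 7.3]
opening: 23.3
grasp_force: 27.0
```

Emit:
send_rows --commands '[{"tx": 0,"ty": 0.001,"tz": 0,"wx": 0,"wy": 0,"wz": 0},{"tx": 0,"ty": 0,"tz": 0,"wx": 0,"wy": 0,"wz": 0},{"tx": 0,"ty": 0.0005,"tz": 0,"wx": 0,"wy": 0,"wz": 0},{"tx": 0,"ty": 0,"tz": 0,"wx": 0,"wy": 0,"wz": 0},{"tx": 0,"ty": 0,"tz": 0,"wx": 0,"wy": 0,"wz": 0},{"tx": 0,"ty": 0,"tz": 0,"wx": 0,"wy": 0,"wz": 0},{"tx": 0,"ty": 0,"tz": 0,"wx": 0,"wy": 0,"wz": 0},{"tx": 0,"ty": 0,"tz": 0,"wx": 0,"wy": 0,"wz": 0},{"tx": 0,"ty": 0,"tz": 0,"wx": 0,"wy": 0,"wz": 0},{"tx": 0,"ty": 0,"tz": 0,"wx": 0,"wy": 0,"wz": 0}]'

```text
time: 11.3
tool_pos: [647.2, -35.6, 37.7]
tcp_rot: [-2.133, -2.306, 0.001]
contact_force: [-7.6, -1.0, 10.6]
opening: 23.2
grasp_force: 27.3
```

```bash
python3 -c "
from h import *
o,_=snap('wrist','w4.png');print(o['time'],o['tool_pos'],o['contact_force'],o['moment'])"
```

```text
11.3 [647.19248839 -35.59771933  37.7488747 ] [-7.56225553 -0.99509082 10.59981185] [-0.14404507  1.45105297 -0.01459758]
```

View pics/w4.png

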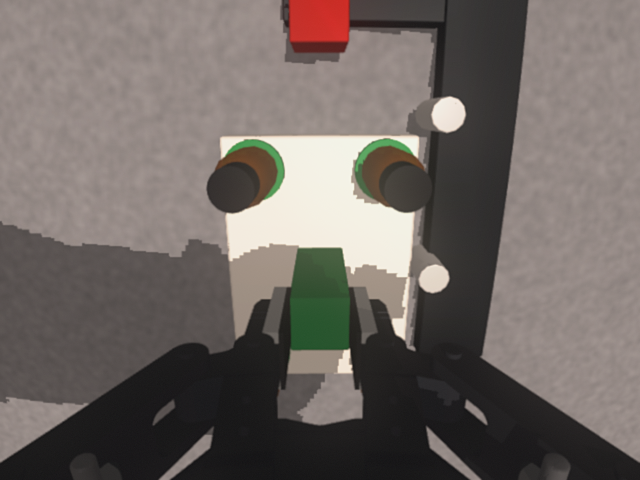

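The plate is now at the dowels, and the x force is rising (−7.6 N). I'll press a little more so it squares up against both.

Emit:
send_rows --commands '[{"tx": 0,"ty": 0.0005,"tz": 0,"wx": 0,"wy": 0,"wz": 0},{"tx": 0,"ty": 0,"tz": 0,"wx": 0,"wy": 0,"wz": 0},{"tx": 0,"ty": 0.0005,"tz": 0,"wx": 0,"wy": 0,"wz": 0},{"tx": 0,"ty": 0,"tz": 0,"wx": 0,"wy": 0,"wz": 0},{"tx": 0,"ty": 0,"tz": 0,"wx": 0,"wy": 0,"wz": 0},{"tx": 0,"ty": 0,"tz": 0,"wx": 0,"wy": 0,"wz": 0},{"tx": 0,"ty": 0,"tz": 0,"wx": 0,"wy": 0,"wz": 0},{"tx": 0,"ty": 0,"tz": 0,"wx": 0,"wy": 0,"wz": 0},{"tx": 0,"ty": 0,"tz": 0,"wx": 0,"wy": 0,"wz": 0},{"tx": 0,"ty": 0,"tz": 0,"wx": 0,"wy": 0,"wz": 0}]'

```text
time: 12.35
tool_pos: [647.3, -35.6, 37.7]
tcp_rot: [-2.132, -2.305, 0.003]
contact_force: [-11.7, -1.8, 14.2]
opening: 22.8
grasp_force: 27.7
```

```bash
python3 -c "
from h import *
o=manip.get_obs();print(o['time'],o['tool_pos'],o['contact_force'],o['moment'],np.degrees(np.arctan2(*R.from_rotvec(o['tcp_rot']).as_matrix()[[1,0],1])))"
```

```text
12.35 [647.2541344  -35.61587256  37.73884932] [-11.67877739  -1.82424853  14.22465259] [-0.30045575  2.54509359 -0.03275513] 4.4581256987842
```

Run:
```python
from h import *
o=manip.get_obs();Rm=R.from_rotvec(o['tcp_rot']).as_matrix();T=np.array(o['tool_pos'])
def tl(px,z): return ((plane('wrist',px,z,o)-T)@Rm)[:,:2].round(2)
im=manip.get_image('wrist');hsv=cv2.cvtColor(im,cv2.COLOR_RGB2HSV)
w=cv2.inRange(hsv,(0,0,165),(180,60,255))
def sub(row,a,b):   # right edge of plate along a row, subpixel
    g=cv2.cvtColor(im,cv2.COLOR_RGB2GRAY)[row].astype(float)
    d=np.diff(g[a:b]);i=d.argmin();return a+i+.5
rows=[138,142,146,225,235,245,255]
p=[(sub(r,400,425),r) for r in rows];print(p,tl(p,16).tolist())
for x0,y0,x1,y1 in((425,90,475,135),(415,258,460,300)):
    m=np.zeros_like(w);m[y0:y1,x0:x1]=cv2.inRange(hsv,(0,0,185),(180,60,255))[y0:y1,x0:x1]
    c=max(cv2.findContours(m,0,1)[0],key=cv2.contourArea);e=cv2.minEnclosingCircle(c);print(e,tl([e[0]],32))
cv2.imwrite('pics/c5.png',cv2.resize(im[90:340,340:480,::-1],None,fx=4,fy=2.4,interpolation=cv2.INTER_CUBIC))
```

```text
[(np.float64(418.5), 138), (np.float64(418.5), 142), (np.float64(418.5), 146), (np.float64(413.5), 225), (np.float64(412.5), 235), (np.float64(411.5), 245), (np.float64(411.5), 255)] [[65.56, 48.61], [63.62, 48.74], [61.68, 48.87], [21.1, 49.19], [15.62, 49.06], [10.04, 48.93], [4.37, 49.35]]
((448.0, 114.0), 17.49295425415039) [[77.1  57.13]]
((433.1119384765625, 277.69403076171875), 15.010104179382324) [[-1.82 57.12]]
```

View pics/c5.png

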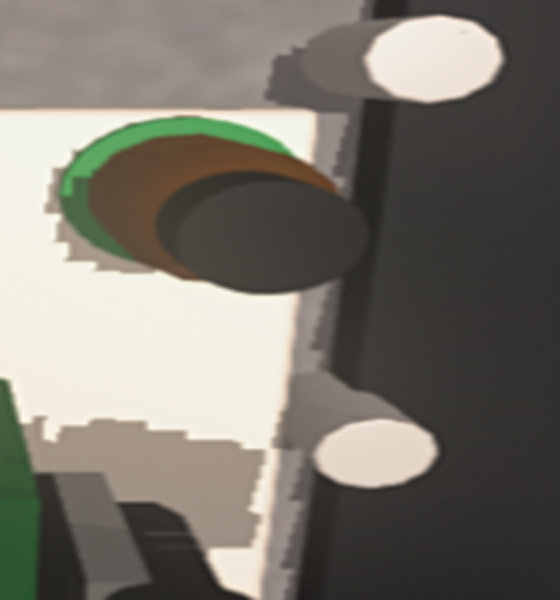

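The plate only touches the near dowel here. Its leading corner (tool x 68) stops short of the far dowel (centre at tool x 77). I'll back off 3 mm, move 17 mm along, leaving about 23 mm to the stop, and press against both dowels there.

Emit:
send_rows --commands '[{"tx": 0,"ty": -0.002,"tz": 0,"wx": 0,"wy": 0,"wz": 0},{"tx": 0,"ty": -0.001,"tz": 0,"wx": 0,"wy": 0,"wz": 0},{"tx": 0.004,"ty": 0,"tz": 0,"wx": 0,"wy": 0,"wz": 0},{"tx": 0.005,"ty": 0,"tz": 0,"wx": 0,"wy": 0,"wz": 0},{"tx": 0.005,"ty": 0,"tz": 0,"wx": 0,"wy": 0,"wz": 0},{"tx": 0.003,"ty": 0,"tz": 0,"wx": 0,"wy": 0,"wz": 0},{"tx": 0,"ty": 0.001,"tz": 0,"wx": 0,"wy": 0,"wz": 0},{"tx": 0,"ty": 0.001,"tz": 0,"wx": 0,"wy": 0,"wz": 0},{"tx": 0,"ty": 0.0005,"tz": 0,"wx": 0,"wy": 0,"wz": 0},{"tx": 0,"ty": 0.0005,"tz": 0,"wx": 0,"wy": 0,"wz": 0}]'

```text
time: 13.4
tool_pos: [645.9, -18.6, 37.7]
tcp_rot: [-2.132, -2.305, 0.003]
contact_force: [-13.8, -0.5, 19.1]
opening: 23.1
grasp_force: 28.2
```

```bash
cat > st.py <<'E'
from h import *
o=manip.get_obs();Rm=R.from_rotvec(o['tcp_rot']).as_matrix();print(o['time'],o['tool_pos'],'Ftool',(o['contact_force']@Rm).round(2),'Mtool',(o['moment']@Rm).round(3),np.degrees(np.arctan2(Rm[1,1],Rm[0,1])).round(2))
E
python3 st.py
```

```text
13.4 [645.87185225 -18.60876838  37.72532524] Ftool [  0.54 -13.87 -19.04] Mtool [ 2.922 -0.033 -0.027] 4.46
```

Force and moment now fit contact on both dowels: the resultant lies between them, and one-dowel contact would give about 0.26 N·m. Now I slide along to the stop.

Emit:
send_rows --commands '[{"tx": 0,"ty": 0,"tz": 0,"wx": 0,"wy": 0,"wz": 0},{"tx": 0,"ty": 0,"tz": 0,"wx": 0,"wy": 0,"wz": 0},{"tx": 0.002,"ty": 0,"tz": 0,"wx": 0,"wy": 0,"wz": 0},{"tx": 0.003,"ty": 0,"tz": 0,"wx": 0,"wy": 0,"wz": 0},{"tx": 0.003,"ty": 0,"tz": 0,"wx": 0,"wy": 0,"wz": 0},{"tx": 0.003,"ty": 0,"tz": 0,"wx": 0,"wy": 0,"wz": 0},{"tx": 0.003,"ty": 0,"tz": 0,"wx": 0,"wy": 0,"wz": 0},{"tx": 0.003,"ty": 0,"tz": 0,"wx": 0,"wy": 0,"wz": 0},{"tx": 0.002,"ty": 0,"tz": 0,"wx": 0,"wy": 0,"wz": 0},{"tx": 0.001,"ty": 0,"tz": 0,"wx": 0,"wy": 0,"wz": 0}]'

```text
time: 14.4
tool_pos: [644.4, -0.2, 37.8]
tcp_rot: [2.134, 2.305, -0.007]
contact_force: [-11.2, -11.6, 15.9]
opening: 23.4
grasp_force: 27.8
```

```bash
python3 st.py
python3 - <<'E'
from h import *
o,_=snap('wrist','w6.png')
E
```

```text
14.4 [ 6.44437486e+02 -1.62856905e-01  3.77627511e+01] Ftool [-10.74 -12.12 -15.82] Mtool [ 2.608 -2.129  0.154] 4.41
```

View pics/w6.png

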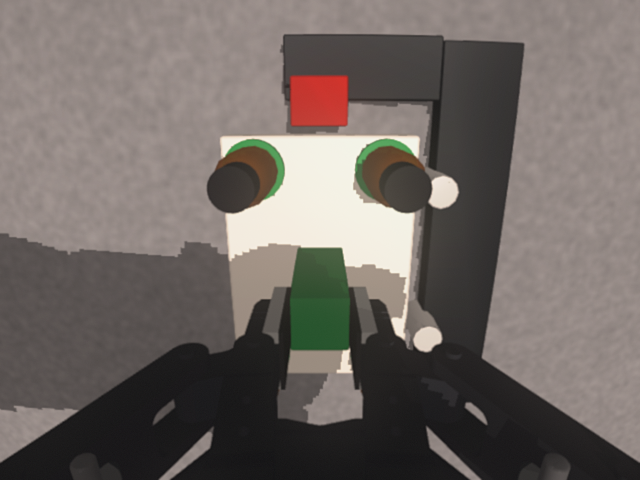

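Run:
```python
from h import *
o=manip.get_obs();Rm=R.from_rotvec(o['tcp_rot']).as_matrix();T=np.array(o['tool_pos'])
def tl(px,z): return ((plane('wrist',px,z,o)-T)@Rm)[:,:2].round(2).tolist()
print(tl([(291,126),(347,126)],30),tl([(221,135.5),(418,135.5)],16),o['contact_force'])
```

```text
[[71.39, -12.8], [71.41, 12.36]] [[66.71, -48.27], [66.77, 48.23]] [-12.10487276  -9.24195033  15.84996732]
```

Emit:
send_rows --commands '[{"tx": 0.001,"ty": 0,"tz": 0,"wx": 0,"wy": 0,"wz": 0},{"tx": 0.001,"ty": 0,"tz": 0,"wx": 0,"wy": 0,"wz": 0},{"tx": 0,"ty": 0,"tz": 0,"wx": 0,"wy": 0,"wz": 0},{"tx": 0,"ty": 0,"tz": 0,"wx": 0,"wy": 0,"wz": 0},{"tx": 0,"ty": 0,"tz": 0,"wx": 0,"wy": 0,"wz": 0},{"tx": 0,"ty": 0,"tz": 0,"wx": 0,"wy": 0,"wz": 0},{"tx": 0,"ty": 0,"tz": 0,"wx": 0,"wy": 0,"wz": 0},{"tx": 0,"ty": 0,"tz": 0,"wx": 0,"wy": 0,"wz": 0},{"tx": 0,"ty": 0,"tz": 0,"wx": 0,"wy": 0,"wz": 0},{"tx": 0,"ty": 0,"tz": 0,"wx": 0,"wy": 0,"wz": 0}]'

```text
time: 15.45
tool_pos: [644.2, 1.9, 37.7]
tcp_rot: [2.134, 2.305, -0.006]
contact_force: [-12.3, -10.4, 16.1]
opening: 22.9
grasp_force: 27.8
```

```bash
python3 st.py
```

```text
15.45 [644.24960187   1.87699923  37.73604137] Ftool [ -9.49 -13.09 -16.02] Mtool [ 2.607 -1.834  0.081] 4.4
```

Emit:
send_rows --commands '[{"tx": 0.001,"ty": 0,"tz": 0,"wx": 0,"wy": 0,"wz": 0},{"tx": 0.001,"ty": 0,"tz": 0,"wx": 0,"wy": 0,"wz": 0},{"tx": 0,"ty": 0,"tz": 0,"wx": 0,"wy": 0,"wz": 0},{"tx": 0.0005,"ty": 0,"tz": 0,"wx": 0,"wy": 0,"wz": 0},{"tx": 0,"ty": 0,"tz": 0,"wx": 0,"wy": 0,"wz": 0},{"tx": 0,"ty": 0,"tz": 0,"wx": 0,"wy": 0,"wz": 0},{"tx": 0,"ty": 0,"tz": 0,"wx": 0,"wy": 0,"wz": 0},{"tx": 0,"ty": 0,"tz": 0,"wx": 0,"wy": 0,"wz": 0},{"tx": 0,"ty": 0,"tz": 0,"wx": 0,"wy": 0,"wz": 0},{"tx": 0,"ty": 0,"tz": 0,"wx": 0,"wy": 0,"wz": 0}]'

```text
time: 16.45
tool_pos: [644.1, 4.3, 37.7]
tcp_rot: [2.134, 2.305, -0.006]
contact_force: [-12.1, -10.4, 15.6]
opening: 23.3
grasp_force: 27.8
```

```bash
python3 st.py
```

```text
16.45 [644.08244278   4.28685263  37.74768825] Ftool [ -9.53 -12.92 -15.55] Mtool [ 2.638 -1.936  0.119] 4.4
```

Emit:
send_rows --commands '[{"tx": 0.0005,"ty": 0,"tz": 0,"wx": 0,"wy": 0,"wz": 0},{"tx": 0,"ty": 0,"tz": 0,"wx": 0,"wy": 0,"wz": 0},{"tx": 0.0005,"ty": 0,"tz": 0,"wx": 0,"wy": 0,"wz": 0},{"tx": 0,"ty": 0,"tz": 0,"wx": 0,"wy": 0,"wz": 0},{"tx": 0.0005,"ty": 0,"tz": 0,"wx": 0,"wy": 0,"wz": 0},{"tx": 0,"ty": 0,"tz": 0,"wx": 0,"wy": 0,"wz": 0},{"tx": 0,"ty": 0,"tz": 0,"wx": 0,"wy": 0,"wz": 0},{"tx": 0,"ty": 0,"tz": 0,"wx": 0,"wy": 0,"wz": 0},{"tx": 0,"ty": 0,"tz": 0,"wx": 0,"wy": 0,"wz": 0},{"tx": 0,"ty": 0,"tz": 0,"wx": 0,"wy": 0,"wz": 0}]'

```text
time: 17.45
tool_pos: [644.1, 4.5, 37.8]
tcp_rot: [2.134, 2.303, -0.009]
contact_force: [-11.7, -19.2, 16.0]
opening: 23.1
grasp_force: 27.8
```

```bash
python3 st.py
```

```text
17.45 [644.07198766   4.51660602  37.75801628] Ftool [-18.35 -13.13 -15.87] Mtool [ 2.752 -3.55  -0.069] 4.37
```

The stop is reached: motion stalled and the force along the slide rose by 9 N, with the dowel force still present. I'll release and rise.

Emit:
send_rows --commands '[{"tx": 0,"ty": 0,"tz": 0,"wx": 0,"wy": 0,"wz": 0},{"tx": 0,"ty": 0,"tz": 0,"wx": 0,"wy": 0,"wz": 0},{"tx": 0,"ty": 0,"tz": 0,"wx": 0,"wy": 0,"wz": 0},{"tx": 0,"ty": 0,"tz": 0,"wx": 0,"wy": 0,"wz": 0},{"tx": 0,"ty": 0,"tz": 0,"wx": 0,"wy": 0,"wz": 0},{"tx": 0,"ty": 0,"tz": 0,"wx": 0,"wy": 0,"wz": 0},{"tx": 0,"ty": 0,"tz": 0,"wx": 0,"wy": 0,"wz": 0},{"tx": 0,"ty": 0,"tz": 0,"wx": 0,"wy": 0,"wz": 0},{"tx": 0,"ty": 0,"tz": 0,"wx": 0,"wy": 0,"wz": 0},{"tx": 0,"ty": 0,"tz": 0,"wx": 0,"wy": 0,"wz": 0}]' --fingers 100

```text
time: 18.45
tool_pos: [645.5, 7.2, 37.3]
tcp_rot: [-2.133, -2.306, 0.0]
contact_force: [-0.3, 0.8, 0.6]
opening: 85.4
grasp_force: 0.0
```

```bash
python3 st.py
python3 - <<'E'
from h import *
snap('wrist','w7.png')
E
```

```text
18.45 [645.51985489   7.15484941  37.27653439] Ftool [ 0.85 -0.24 -0.6 ] Mtool [-0.023  0.006 -0.007] 4.47
```

View pics/w7.png

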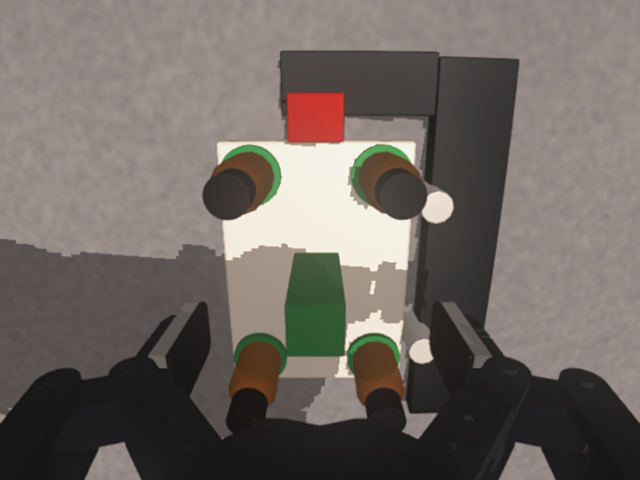

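Released, and the plate edge is at the red stop (row 142) and beside both dowels. I'll rise clear and check the fit.

Emit:
send_rows --commands '[{"tx": 0,"ty": 0,"tz": -0.01,"wx": 0,"wy": 0,"wz": 0},{"tx": 0,"ty": 0,"tz": -0.02,"wx": 0,"wy": 0,"wz": 0},{"tx": 0,"ty": 0,"tz": -0.02,"wx": 0,"wy": 0,"wz": 0},{"tx": 0,"ty": 0,"tz": -0.02,"wx": 0,"wy": 0,"wz": 0},{"tx": 0,"ty": 0,"tz": -0.02,"wx": 0,"wy": 0,"wz": 0},{"tx": 0,"ty": 0,"tz": -0.02,"wx": 0,"wy": 0,"wz": 0},{"tx": 0,"ty": 0,"tz": -0.02,"wx": 0,"wy": 0,"wz": 0},{"tx": 0,"ty": 0,"tz": -0.02,"wx": 0,"wy": 0,"wz": 0},{"tx": 0,"ty": 0,"tz": -0.01,"wx": 0,"wy": 0,"wz": 0},{"tx": 0,"ty": 0,"tz": 0,"wx": 0,"wy": 0,"wz": 0}]'

```text
time: 19.5
tool_pos: [646.1, 7.1, 198.8]
tcp_rot: [2.132, 2.305, 0.002]
contact_force: [-0.1, -0.1, 0.1]
opening: 85.6
grasp_force: 0.0
```

```bash
python3 st.py
python3 - <<'E'
from h import *
_,im=snap('wrist','w8.png')
cv2.imwrite('pics/c8.png',cv2.resize(im[60:360,200:500,::-1],(600,600),interpolation=cv2.INTER_CUBIC))
E
```

```text
19.5 [646.12189987   7.09470077 198.76492862] Ftool [-0.14 -0.07 -0.11] Mtool [-0.04  0.01  0.03] 4.47
```

View pics/c8.png

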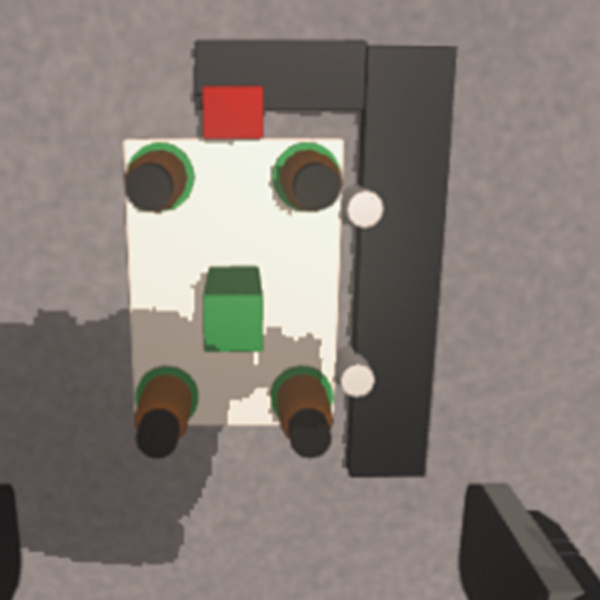

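The plate sits against the stop at crop row ~139 and beside dowels at (365,209) and (358,380). Numeric check follows.

Run:
```python
from h import *
o=manip.get_obs();Rm=R.from_rotvec(o['tcp_rot']).as_matrix();T=np.array(o['tool_pos'])
im=cv2.imread('pics/w8.png');hsv=cv2.cvtColor(im,cv2.COLOR_BGR2HSV);g=cv2.cvtColor(im,cv2.COLOR_BGR2GRAY).astype(float)
def tl(px,z): return ((plane('wrist',px,z,o)-T)@Rm)[:,:2].round(2)
E=[(355+np.diff(g[r,355:378]).argmin()+.5,r) for r in (136,180,190,200,210,215)];print('edge px',E,'\n',tl(E,16).tolist())
for x0,y0,x1,y1 in((373,150,400,180),(370,238,395,262)):
    m=np.zeros(g.shape,np.uint8);m[y0:y1,x0:x1]=cv2.inRange(hsv,(0,0,185),(180,60,255))[y0:y1,x0:x1]
    c=cv2.moments(m,True);c=(c['m10']/c['m00'],c['m01']/c['m00']);print('dowel',c,tl([c],32))
C=[(c,120+np.diff(g[120:136,c]).argmax()+.5) for c in(270,285,345,360)];print('short edge',C,tl(C,16).tolist())
S=[(c,115+np.abs(np.diff(hsv[115:136,c,1].astype(float))).argmax()+.5) for c in(306,316,326)];print('stop',S,tl(S,30).tolist())
t,im2=snap('top','t8.png')
```

```text
edge px [(np.float64(371.5), 136), (np.float64(369.5), 180), (np.float64(369.5), 190), (np.float64(368.5), 200), (np.float64(368.5), 210), (np.float64(368.5), 215)] 
 [[58.06, 46.61], [18.33, 46.22], [8.97, 46.56], [-0.53, 45.98], [-10.16, 46.34], [-15.04, 46.52]]
dowel (382.1589958158996, 164.03765690376568) [[35.02 54.68]]
dowel (378.29319371727746, 249.68586387434556) [[-44.2   54.83]]
short edge [(270, np.float64(129.5)), (285, np.float64(128.5)), (345, np.float64(128.5)), (360, np.float64(128.5))] [[63.69, -44.09], [64.5, -30.68], [64.5, 22.74], [64.56, 36.11]]
stop [(306, np.float64(128.5)), (316, np.float64(128.5)), (326, np.float64(128.5))] [[64.93, -11.5], [64.92, -2.96], [64.93, 5.59]]
```

```bash
python3 -c "
from bench import manip
print(manip.hand_in())"
```

```text
the job is handed in; nothing more can be done
None
```

The green carrier sits flat in the 80 mm-dowel fixture, within about 0.4 mm of both dowels and the red end stop by camera, pressed to both dowels (about 23 mm short) and then slid to the stop, and I handed in at about 19.6 s with the gripper clear and the blue carrier and sample bottle not approached.

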